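# Set the coffee mill one hole coarser

### The arm

A 6-joint arm with a two-finger parallel gripper is mounted at the origin on the work surface. World frame = base frame: x ahead of the robot, y to its left, z up, the work surface at z = 0. Lengths are in m, angles in rad, forces in N, time in s.
With the tool pointing down it reaches from about 0.25 to 0.775 m from the base axis. Payload 8.9 kg.
Tool frame: the origin (TCP) lies at the very end of the fingers, on their centre line; the grasp point (between the pads) lies 19 mm behind it (pinch_z is the z of the grasp point in the tool frame, in m); z points along the fingers, y is the line along which they close (so a half turn about z gives the same grasp; the last joint's range is limited). The gripper opens to 85 mm and grips with 20 to 120 N. Pads are 22 mm wide; open, the fingers measure 114 mm over their backs; the gripper's body (76 mm by 85 mm) begins 54 mm behind the grasp point. The pads swing forward as they close: fully open they stand 13 mm farther back than shut.
Start: joints at [1.106, 0.291, -0.153, 1.127, 0, 1.431], TCP at [0.168, 0.497, 0.231] pointing down, gripper open.
Joint ranges: [-2.52, 2.52], [-0.91, 1.74], [-1.3, 1.37], [-1.96, 2.02], [-1.52, 1.47], [-3.14, 3.14]. Speed limits (rad/s): [2.22, 2.22, 2.79, 3.14, 3.14, 3.14].

### API

Orientations are given as a unit quaternion [w, x, y, z].
In Python, from bench import * gives the robot as it stands.
- The arm moves only by the tool arm_command, never from a script. Its argument "commands" is a list of rows, each an object with "offset": the shift along the tool's x, y, z in mm, a list of three; "twist": the turn, a rotation vector about the tool's x, y, z in rad, a list of three. In form: [{"offset": [x, y, z], "twist": [rx, ry, rz]}, ...]. A call has exactly 8 rows; each row shifts and turns the commanded pose from where the row before left it, along the tool's axes as they then stand; what a row does not reach is not made up. A row lasts 1/12 s, in which the tool goes at most 41.7 mm and 7.16 degrees, less where a joint would pass 70% of its speed; a pose out of reach is approached as far as the arm can. A call is refused whole if a number of a shift passes 41.7 or a number of a turn 0.125, either way. A call with a gripper value outside its range is refused whole. "grip" is the closure, from 0 (fully open) to 1 (shut), set as the call begins (left out, the last holds). The fingers move at their own pace and stop on an object; "newtons" is the grip in N (left out, the last holds). Time passes only in rows, so rows that do not move let the fingers close, or fill a call up. It gives the time, the measured TCP pose, the force, the opening and the grip force at its end, in the units of the state.
- observe(): the state, without advancing time (a new reading comes with each control period).
- camera(name): name is "scene" or "side" or "wrist"; returns (picture, depth): 480x640x3 uint8, red, green, blue; 480x640 float32, m along the optical axis (not along the pixel's ray), 0 where there is no reading.
- camera_model(name): a dict with "K" (3x3 intrinsics, pixels), "dist_coeffs" ([k1, k2, p1, p2, k3] as OpenCV has them; the pictures are not rectified), "R" (3x3) and "t" (3): a world point X has camera coordinates R X + t; the wrist camera has in their place "hand_eye" (4x4, takes a point from camera to tool coordinates, whose origin is the TCP and whose axes are the flange's). Camera axes: x right, y down, z forward; pixel columns grow to the right and rows downward; lengths in m; the calibration is good to about 2 mm. A picture is of the moment at which its call begins: read the wrist's pose just before it. camera_model takes no time and is no camera call.
- finish_job(): hands the job in; it is judged then, once.
The state is a dict: "time": time; "qpos": joint angles; "dq": joint speeds; "effort": joint torques, N m; "tcp_pos": TCP position; "tool_rot": TCP orientation; "wrist_force": force on the tool from outside, world axes, zero at the start; "wrist_torque": the same for the moment, N m; "opening": finger opening in m; "grasp_force": force on a finger pad.
Only numpy, scipy, OpenCV 4.12 (cv2) and the standard library are available. Lean on these libraries where they do the work, as an engineer would, in place of code of your own. Each camera call takes 0.05 s, during which the arm holds its last target. There are 200 camera calls.

### The job

On the coffee mill (the rectangular cream housing), pull the sprung index pin up by its knob, swing its arm to the very next hole towards the larger dots (anticlockwise seen from above), and let the pin drop fully home there. Leave the setting of the round portion dispenser as it is, and do not shift the shaker or the bowl.

Things in the scene. Friction and masses are not known exactly. Their poses are not given: they have to be found in the camera images.
- mill_knob (a point): Centre of the black upright cylindrical knob (26 mm across, 34 mm tall) on the mill's index pin, at the outer end of the steel arm. x axis: outward along the arm; z up. With the pin home it is 33 mm above the index plate, 52 mm from the pivot. The arm below is 21 mm wide, its top 19 mm below this point: pinch the knob from above, fingers across the arm. The knob turns with the arm.
- mill_axis (a point): Pivot of the mill's arm, on the top face of the round aluminium index plate (146 mm across, 172 mm above the work surface). x axis: from the pivot to the mill's chrome push button (not used); z up. Four 12 mm holes lie 52 mm from it, 50 degrees apart, with dots growing from 4 to 11 mm beside them. The mill is a cream housing, 226 x 152 mm.
- mill_arm (a joint): Angle of the mill's arm, rad, growing anticlockwise from above. It starts at 0, in the second hole, the arm pointing away from the push button; other holes: -0.873, +0.873 (next towards the larger dots) and +1.745. The pin has about 2 degrees of play in a hole. The arm turns with about 1.5 N at the knob and stays where it is left.
- mill_pin (a joint): How far the mill's pin is pulled up, m: 0 fully home in a hole, about 0.010 when its tip clears the hole or rests on the plate, 0.022 at its stop. A spring pulls it down with 3.4 N when home, rising to 7.8 N at the stop. While in a hole it locks the arm.
- dispenser_pin (a joint): The same kind of pin, on the same kind of plate and arm, on top of the portion dispenser: a round chrome drum 140 mm across with a pull-down lever. It is at 0 and is to be left alone.
- shaker_mid (a point): Half-way up the ribbed glass shaker (58 mm across, 114 mm tall, metal cap), standing upright; a bystander.
- bowl_rim (a point): Centre of the mouth of the yellow bowl (104 mm across, 45 mm tall); a bystander.

How it is judged:
On the way:
1. the mill's pin is pulled up clear of its hole (value of joint mill_pin above 0.0095 m), for 0.1 s.
At the end, for the whole second after the job is handed in: The mill's arm stands at the next hole towards the larger dots (0.75 to 1.0 rad) with its pin home to within 4 mm; the dispenser's pin is home; the shaker and the bowl are within 30 mm of where they stood (value of joint mill_arm between 0.75 and 1 rad and value of joint each of mill_pin, dispenser_pin below 0.004 m and distance of each of shaker_mid, bowl_rim from where it was at the start of the episode below 0.03 m); the robot touches nothing.
It fails at once if the dispenser's pin is pulled (value of joint dispenser_pin above 0.008 m).
It fails at once if the shaker or the bowl is shifted by more than 30 mm (distance of any of shaker_mid, bowl_rim from where it was at the start of the episode above 0.03 m).
It also fails if it takes over 32 s, if anything falls off the work surface, if the arm or the gripper's body presses on something with over 40 N, if the wrist force passes 120 N, or if a joint passes its speed limit or range.

## Working session

There is one attempt and no reset: what is moved stays moved. The work goes in short steps, Python scripts to look and compute and a tool call to move; the robot and the scene stay as the last step left them, time stands still between calls to the robot, and variables do not carry over. Pictures are saved under pics/ and viewed, at most 10 in all, crops included, and the job is handed in when it is done.

Besides the shell and the picture viewer there is one more tool, called after "Emit:" as a command line: name --argument value ..., lists and objects as JSON in quotes. arm_command: Moves the arm, as the interface text tells. Its arguments: {"type":"object","properties":{"commands":{"type":"array","items":{"type":"object","properties":{"offset":{"type":"array","items":{"type":"number"}},"twist":{"type":"array","items":{"type":"number"}}}}},"grip":{"type":"number"},"newtons":{"type":"number"}},"required":["commands"]}

```bash
mkdir -p pics; python3 - <<'E'
from bench import *
import cv2,numpy as np
o=observe();print(o['time'],o['tcp_pos'],o['tool_rot'],o['opening'])
ims=[]
for n in ["scene","side"]:
    p,d=camera(n);np.savez(f'{n}.npz',p=p,d=d);m=camera_model(n);print(n,m)
    cv2.imwrite(f'pics/{n}.png',p[:,:,::-1])
print(camera_model('wrist'))
E
```

```text
0.0 [0.16783024 0.49698253 0.23074196] [-2.12948258e-04  1.62200478e-01  9.86757608e-01 -6.18637338e-04] 0.08535941923196085
scene {'K': array([[517.01038121,   0.        , 318.9344821 ],
       [  0.        , 517.01038121, 246.61907136],
       [  0.        ,   0.        ,   1.        ]]), 'dist_coeffs': array([-0.01815613,  0.        ,  0.        ,  0.        ,  0.        ]), 'R': array([[ 0.69621769,  0.71770666, -0.01334451],
       [ 0.58171252, -0.57499247, -0.57532097],
       [-0.42058468,  0.39278597, -0.81781887]]), 't': array([-0.42538291, -0.14421361,  1.45089875])}
side {'K': array([[458.8591776 ,   0.        , 315.70989102],
       [  0.        , 458.8591776 , 237.81945528],
       [  0.        ,   0.        ,   1.        ]]), 'dist_coeffs': array([0.036815, 0.      , 0.      , 0.      , 0.      ]), 'R': array([[ 0.94415077, -0.32908889, -0.01672798],
       [-0.24806151, -0.67643455, -0.69347083],
       [ 0.21689816,  0.65889059, -0.72029048]]), 't': array([-0.43773858,  0.29455571,  0.92858671])}
{'K': array([[331.55532005,   0.        , 318.70076046],
       [  0.        , 331.55532005, 240.04005077],
       [  0.        ,   0.        ,   1.        ]]), 'dist_coeffs': array([0.01570199, 0.        , 0.        , 0.        , 0.        ]), 'hand_eye': array([[ 3.95035909e-04, -9.59354345e-01, -2.82203977e-01,
         7.04530461e-02],
       [ 9.99999920e-01,  3.61221678e-04,  1.71848360e-04,
        -7.14160614e-04],
       [-6.29252771e-05, -2.82204023e-01,  9.59354411e-01,
        -1.41294699e-01],
       [ 0.00000000e+00,  0.00000000e+00,  0.00000000e+00,
         1.00000000e+00]])}
```

View pics/scene.png

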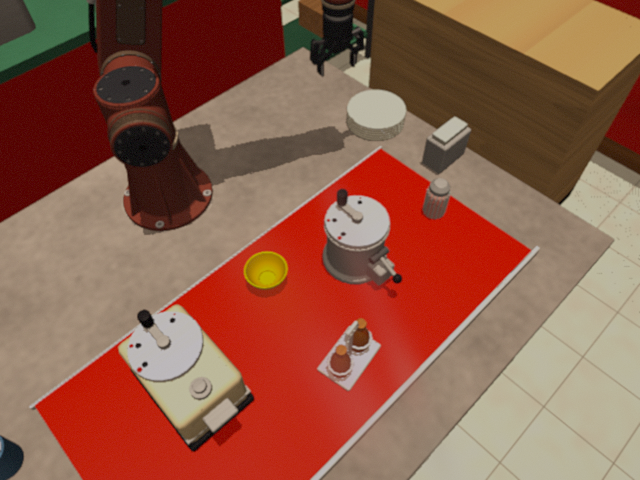

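View pics/side.png

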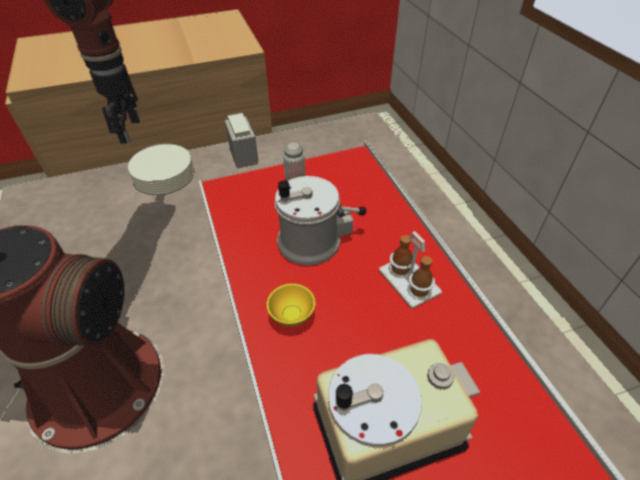

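The scene view shows the mill plate near (165,345) with its knob at (146,319). In the side view the plate is near (375,398) and the knob at (344,396). Next I'll segment both and cast rays.

```bash
cat > h.py <<'E'
import numpy as np,cv2
from bench import camera_model
def ray(n,uv):
    m=camera_model(n);q=cv2.undistortPoints(np.float64(uv).reshape(-1,1,2),m['K'],m['dist_coeffs']).reshape(-1,2)
    return -m['R'].T@m['t'], np.c_[q,np.ones(len(q))]@m['R']
def plane(n,uv,z):
    c,d=ray(n,uv);return c+d*((z-c[2])/d[:,2])[:,None]
def tri(a,b):
    A=0;B=0
    for c,d in (a,b):
        d=d[0]/np.linalg.norm(d);P=np.eye(3)-np.outer(d,d);A=A+P;B=B+P@c
    return np.linalg.solve(A,B)
E
python3 - <<'E'
from h import *
K={};
for n,kc,pc in [('scene',(146,319),(165,345)),('side',(344,396),(375,398))]:
    p=np.load(n+'.npz')['p'];h=cv2.cvtColor(p,cv2.COLOR_RGB2HSV)
    dark=(p.max(2)<60).astype(np.uint8);dark[:kc[1]-18]=0;dark[kc[1]+18:]=0;dark[:,:kc[0]-14]=0;dark[:,kc[0]+14:]=0
    nn,l,s,c=cv2.connectedComponentsWithStats(dark);i=1+s[1:,4].argmax();print(n,'knob',s[i],c[i]);K[n]=c[i]
    print(p[pc[1]-15,pc[0]+5],p[pc[1]+15,pc[0]-15])
    m=((h[...,1]<40)&(h[...,2]>110)).astype(np.uint8);m[:pc[1]-55]=0;m[pc[1]+55:]=0;m[:,:pc[0]-55]=0;m[:,pc[0]+55:]=0
    nn,l,s,c=cv2.connectedComponentsWithStats(m);i=1+s[1:,4].argmax();print('plate',s[i],c[i])
    ct=max(cv2.findContours((l==i).astype(np.uint8),0,1)[0],key=cv2.contourArea)
    hull=cv2.convexHull(ct);P=plane(n,hull.reshape(-1,2),.172)[:,:2]
    print(cv2.minEnclosingCircle(P.astype(np.float32)))
    A=np.c_[P,np.ones(len(P))];x=np.linalg.lstsq(A,(P**2).sum(1),rcond=None)[0];print('fit',x[:2]/2,np.sqrt(x[2]+(x[:2]**2).sum()/4))
    print('knob plane',plane(n,c[i:i+1]*0+K[n],.205))
print(tri(ray('scene',K['scene']),ray('side',K['side'])))
E
```

```text
scene knob [138 310  16  18 193] [145.21243523 318.56476684]
[190 185 183] [189 184 187]
plate [ 110  290   93   91 3729] [165.24456959 345.85840708]
((0.44384774565696716, -0.26681551337242126), 0.10129760950803757)
fit [ 0.44595402 -0.27100444] 0.09275472648316596
knob plane [[ 0.41675066 -0.27672967  0.205     ]]
side knob [337 385  15  24 299] [343.69899666 396.30434783]
[206 210 211] [203 210 218]
plate [ 328  355  102   98 6448] [376.56978908 400.8726737 ]
((0.4635506570339203, -0.28835827112197876), 0.08424808084964752)
fit [ 0.4656566  -0.28513953] 0.07770577191156534
knob plane [[ 0.41503422 -0.27689225  0.205     ]]
[ 0.41546096 -0.27637065  0.20319857]
```

Two views put the knob at (0.4155,-0.2765,0.203), matching the expected 0.205. The pivot is near (0.467,-0.285), about 52 mm away, which also fits. I'll travel there at a raised height.

Emit:
arm_command --commands '[{"offset": [0, 0, -40], "twist": [0, 0, 0]}, {"offset": [0, 0, -40], "twist": [0, 0, 0]}, {"offset": [-24, -32, 0], "twist": [0, 0, 0]}, {"offset": [-24, -32, 0], "twist": [0, 0, 0]}, {"offset": [-24, -32, 0], "twist": [0, 0, 0]}, {"offset": [-24, -32, 0], "twist": [0, 0, 0]}, {"offset": [-24, -32, 0], "twist": [0, 0, 0]}, {"offset": [-24, -32, 0], "twist": [0, 0, 0]}]' --grip 0 --newtons 60

```text
time: 0.77
tcp_pos: [0.2428, 0.2676, 0.3111]
tool_rot: [0.0, 0.162, 0.987, -0.0]
wrist_force: [1.4, -0.4, -0.0]
opening: 0.0856
grasp_force: 0.0
```

Emit:
arm_command --commands '[{"offset": [-24, -32, 0], "twist": [0, 0, 0]}, {"offset": [-24, -32, 0], "twist": [0, 0, 0]}, {"offset": [-24, -32, 0], "twist": [0, 0, 0]}, {"offset": [-24, -32, 0], "twist": [0, 0, 0]}, {"offset": [-24, -32, 0], "twist": [0, 0, 0]}, {"offset": [-24, -32, 0], "twist": [0, 0, 0]}, {"offset": [-24, -32, 0], "twist": [0, 0, 0]}, {"offset": [-24, -32, 0], "twist": [0, 0, 0]}]'

```text
time: 1.43
tcp_pos: [0.3428, -0.0367, 0.3114]
tool_rot: [0.0, 0.162, 0.987, 0.0]
wrist_force: [1.0, 0.4, -0.5]
opening: 0.0857
grasp_force: 0.0
```

Emit:
arm_command --commands '[{"offset": [-24, -33, 0], "twist": [0, 0, 0]}, {"offset": [-24, -33, 0], "twist": [0, 0, 0]}, {"offset": [-24, -33, 0], "twist": [0, 0, 0]}, {"offset": [-24, -33, 0], "twist": [0, 0, 0]}, {"offset": [-24, -33, 0], "twist": [0, 0, -0.07]}, {"offset": [-20, -30, 0], "twist": [0, 0, -0.08]}, {"offset": [0, 0, 0], "twist": [0, 0, 0]}, {"offset": [0, 0, 0], "twist": [0, 0, 0]}]'

```text
time: 2.1
tcp_pos: [0.4154, -0.2648, 0.3102]
tool_rot: [-0.001, 0.089, 0.996, 0.001]
wrist_force: [0.2, 0.7, 0.4]
opening: 0.0854
grasp_force: 0.0
```

```bash
python3 - <<'E'
from bench import *
import cv2,numpy as np
o=observe();p,d=camera('wrist');np.savez('w1.npz',p=p,d=d,pos=o['tcp_pos'],q=o['tool_rot']);print(o['tcp_pos'],o['tool_rot'])
cv2.imwrite('pics/w1.png',p[:,:,::-1])
E
```

```text
[ 0.41544364 -0.26477899  0.31015975] [-8.48583246e-04  8.89726057e-02  9.96033519e-01  6.20394007e-04]
```

View pics/w1.png

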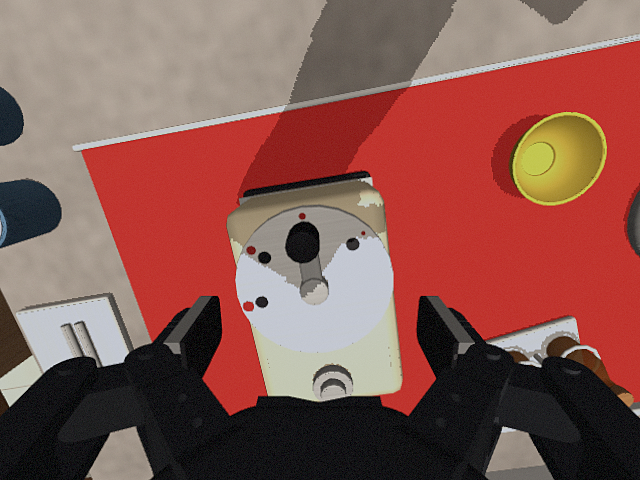

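The wrist view shows the knob at (303,240), the hub at (314,290) and free holes at (264,257) (next one, larger dot), (262,301) and (353,244). The holes lie on the plate plane, so they'll give me the pivot.

```bash
python3 - <<'E'
from h import *
from scipy.spatial.transform import Rotation as R
from scipy.optimize import least_squares
f=np.load('w1.npz');p=f['p'];m=camera_model('wrist');H=m['hand_eye'];q=f['q']
T=R.from_quat(np.r_[q[1:],q[0]]).as_matrix()
def wp(uv,z):
    a=cv2.undistortPoints(np.float64(uv).reshape(-1,1,2),m['K'],m['dist_coeffs']).reshape(-1,2)
    d=np.c_[a,np.ones(len(a))]@(T@H[:3,:3]).T;c=T@H[:3,3]+f['pos'];return c+d*((z-c[2])/d[:,2])[:,None]
def blob(u,v,r):
    s=(p[v-r:v+r+1,u-r:u+r+1].max(2)<70).astype(np.uint8);n,l,st,c=cv2.connectedComponentsWithStats(s);i=1+st[1:,4].argmax();print(st[i]);return c[i]+[u-r,v-r]
h=np.array([blob(353,244,10),blob(264,257,10),blob(262,301,10)]);P=wp(h,.172)[:,:2];print(h,P)
a=np.radians([-50,50,100])
g=lambda x:np.r_[[x[:2]+.052*np.array([np.cos(x[2]+t),np.sin(x[2]+t)])-Q for t,Q in zip(a,P)]].ravel()
s=least_squares(g,[.467,-.286,2.96]);print(s.x,np.degrees(s.x[2]),s.fun)
for t in (0,50): print(t,s.x[:2]+.052*np.array([np.cos(s.x[2]+np.radians(t)),np.sin(s.x[2]+np.radians(t))]))
k=blob(303,242,24);print('knob',k,wp(k,.21))
print('tool x ang',np.degrees(np.arctan2(T[1,0],T[0,0])))
E
```

```text
[  4   4  12  12 117]
[  4   5  13  12 121]
[ 4  6 12 10 98]
[[352.39316239 243.60683761]
 [264.19008264 257.3553719 ]
 [261.47959184 301.56122449]] [[ 0.43500496 -0.23884325]
 [ 0.43373954 -0.31815887]
 [ 0.47563769 -0.33024483]]
[ 0.46769507 -0.27901713  3.12418131] 179.00240330479548 [-3.62408688e-05  2.36334707e-04 -1.57890322e-04 -1.04586874e-04
  1.94131192e-04 -1.31747832e-04]
0 [ 0.41570295 -0.27811179]
50 [ 0.43358165 -0.31826346]
[   6    4   34   42 1127]
knob [302.53593611 242.42945874] [[ 0.41526927 -0.27800094  0.21      ]]
tool x ang 169.79104108379335
```

Emit:
arm_command --commands '[{"offset": [-2.3, -13, 0], "twist": [0, 0, 0]}, {"offset": [0, 0, 20], "twist": [0, 0, -0.08]}, {"offset": [0, 0, 20], "twist": [0, 0, -0.08]}, {"offset": [0, 0, 20], "twist": [0, 0, 0]}, {"offset": [0, 0, 20], "twist": [0, 0, 0]}, {"offset": [0, 0, 0], "twist": [0, 0, 0]}, {"offset": [0, 0, 0], "twist": [0, 0, 0]}, {"offset": [0, 0, 0], "twist": [0, 0, 0]}]'

```text
time: 2.82
tcp_pos: [0.416, -0.2767, 0.2327]
tool_rot: [0.001, 0.008, 1.0, -0.001]
wrist_force: [0.4, -0.6, 0.6]
opening: 0.0853
grasp_force: 0.0
```

Emit:
arm_command --commands '[{"offset": [0, -1.3, 16], "twist": [0, 0, 0]}, {"offset": [0, 0, 16], "twist": [0, 0, 0]}, {"offset": [0, 0, 13], "twist": [0, 0, 0]}, {"offset": [0, 0, 0], "twist": [0, 0, 0]}, {"offset": [0, 0, 0], "twist": [0, 0, 0]}, {"offset": [0, 0, 0], "twist": [0, 0, 0]}, {"offset": [0, 0, 0], "twist": [0, 0, 0]}, {"offset": [0, 0, 0], "twist": [0, 0, 0]}]'

```text
time: 3.48
tcp_pos: [0.4161, -0.2783, 0.1874]
tool_rot: [0.001, 0.008, 1.0, -0.001]
wrist_force: [0.9, -0.0, -0.1]
opening: 0.0855
grasp_force: 0.0
```

Emit:
arm_command --commands '[{"offset": [0, 0, 0], "twist": [0, 0, 0]}, {"offset": [0, 0, 0], "twist": [0, 0, 0]}, {"offset": [0, 0, 0], "twist": [0, 0, 0]}, {"offset": [0, 0, 0], "twist": [0, 0, 0]}, {"offset": [0, 0, 0], "twist": [0, 0, 0]}, {"offset": [0, 0, 0], "twist": [0, 0, 0]}, {"offset": [0, 0, 0], "twist": [0, 0, 0]}, {"offset": [0, 0, 0], "twist": [0, 0, 0]}]' --grip 1 --newtons 50

```text
time: 4.15
tcp_pos: [0.4155, -0.2779, 0.1864]
tool_rot: [0.0, 0.008, 1.0, -0.0]
wrist_force: [-1.8, 0.5, 3.3]
opening: 0.0248
grasp_force: 48.9
```

Emit:
arm_command --commands '[{"offset": [0, 0, -4], "twist": [0, 0, 0]}, {"offset": [0, 0, -4], "twist": [0, 0, 0]}, {"offset": [0, 0, -4], "twist": [0, 0, 0]}, {"offset": [0, 0, -4], "twist": [0, 0, 0]}, {"offset": [0, 0, 0], "twist": [0, 0, 0]}, {"offset": [0, 0, 0], "twist": [0, 0, 0]}, {"offset": [0, 0, 0], "twist": [0, 0, 0]}, {"offset": [0, 0, 0], "twist": [0, 0, 0]}]'

```text
time: 4.82
tcp_pos: [0.4155, -0.2778, 0.2021]
tool_rot: [-0.0, 0.008, 1.0, 0.0]
wrist_force: [1.3, 0.4, -6.0]
opening: 0.0248
grasp_force: 49.4
```

Lift held: 16 mm up at −6 N, matching the spring. Now I'll swing 50° anticlockwise about the pivot.

Emit:
arm_command --commands '[{"offset": [-0.08, -2.83, 0], "twist": [0, 0, -0.0545]}, {"offset": [-0.08, -2.83, 0], "twist": [0, 0, -0.0545]}, {"offset": [-0.08, -2.83, 0], "twist": [0, 0, -0.0545]}, {"offset": [-0.08, -2.83, 0], "twist": [0, 0, -0.0545]}, {"offset": [-0.08, -2.83, 0], "twist": [0, 0, -0.0545]}, {"offset": [-0.08, -2.83, 0], "twist": [0, 0, -0.0545]}, {"offset": [-0.08, -2.83, 0], "twist": [0, 0, -0.0545]}, {"offset": [-0.08, -2.83, 0], "twist": [0, 0, -0.0545]}]'

```text
time: 5.48
tcp_pos: [0.4201, -0.2997, 0.202]
tool_rot: [0.0, -0.21, 0.978, 0.0]
wrist_force: [2.1, 1.9, -7.1]
opening: 0.0252
grasp_force: 49.4
```

Emit:
arm_command --commands '[{"offset": [-0.08, -2.83, 0], "twist": [0, 0, -0.0545]}, {"offset": [-0.08, -2.83, 0], "twist": [0, 0, -0.0545]}, {"offset": [-0.08, -2.83, 0], "twist": [0, 0, -0.0545]}, {"offset": [-0.08, -2.83, 0], "twist": [0, 0, -0.0545]}, {"offset": [-0.08, -2.83, 0], "twist": [0, 0, -0.0545]}, {"offset": [-0.08, -2.83, 0], "twist": [0, 0, -0.0545]}, {"offset": [-0.08, -2.83, 0], "twist": [0, 0, -0.0545]}, {"offset": [-0.08, -2.83, 0], "twist": [0, 0, -0.0545]}]'

```text
time: 6.15
tcp_pos: [0.4335, -0.3175, 0.2019]
tool_rot: [0.0, -0.416, 0.909, 0.001]
wrist_force: [1.2, 2.1, -7.3]
opening: 0.0248
grasp_force: 49.4
```

Emit:
arm_command --commands '[{"offset": [0, 0, 0], "twist": [0, 0, 0]}, {"offset": [0, 0, 0], "twist": [0, 0, 0]}, {"offset": [0, 0, 0], "twist": [0, 0, 0]}, {"offset": [0, 0, 0], "twist": [0, 0, 0]}, {"offset": [0, 0, 0], "twist": [0, 0, 0]}, {"offset": [0, 0, 0], "twist": [0, 0, 0]}, {"offset": [0, 0, 0], "twist": [0, 0, 0]}, {"offset": [0, 0, 0], "twist": [0, 0, 0]}]'

```text
time: 6.82
tcp_pos: [0.4335, -0.3176, 0.2022]
tool_rot: [0.0, -0.415, 0.91, 0.0]
wrist_force: [2.3, 4.8, -7.6]
opening: 0.0246
grasp_force: 49.5
```

The swing landed within 0.7 mm of the predicted hole. I'll lower slowly with a 0.5 mm nudge and watch the force.

Emit:
arm_command --commands '[{"offset": [0, -0.5, 2], "twist": [0, 0, 0]}, {"offset": [0, 0, 2], "twist": [0, 0, 0]}, {"offset": [0, 0, 2], "twist": [0, 0, 0]}, {"offset": [0, 0, 2], "twist": [0, 0, 0]}, {"offset": [0, 0, 2], "twist": [0, 0, 0]}, {"offset": [0, 0, 2], "twist": [0, 0, 0]}, {"offset": [0, 0, 0], "twist": [0, 0, 0]}, {"offset": [0, 0, 0], "twist": [0, 0, 0]}]'

```text
time: 7.48
tcp_pos: [0.4336, -0.3178, 0.1903]
tool_rot: [-0.0, -0.415, 0.91, 0.0]
wrist_force: [1.3, 5.0, -4.0]
opening: 0.0252
grasp_force: 49.6
```

Emit:
arm_command --commands '[{"offset": [0, 0, 1.5], "twist": [0, 0, 0]}, {"offset": [0, 0, 1.5], "twist": [0, 0, 0]}, {"offset": [0, 0, 0.5], "twist": [0, 0, 0]}, {"offset": [0, 0, 0], "twist": [0, 0, 0]}, {"offset": [0, 0, 0], "twist": [0, 0, 0]}, {"offset": [0, 0, 0], "twist": [0, 0, 0]}, {"offset": [0, 0, 0], "twist": [0, 0, 0]}, {"offset": [0, 0, 0], "twist": [0, 0, 0]}]'

```text
time: 8.15
tcp_pos: [0.4337, -0.3178, 0.1869]
tool_rot: [0.0, -0.415, 0.91, 0.0]
wrist_force: [1.3, 5.4, -4.0]
opening: 0.0249
grasp_force: 49.7
```

Emit:
arm_command --commands '[{"offset": [0, 0, 0], "twist": [0, 0, 0]}, {"offset": [0, 0, 0], "twist": [0, 0, 0]}, {"offset": [0, 0, 0], "twist": [0, 0, 0]}, {"offset": [0, 0, 0], "twist": [0, 0, 0]}, {"offset": [0, 0, 0], "twist": [0, 0, 0]}, {"offset": [0, 0, 0], "twist": [0, 0, 0]}, {"offset": [0, 0, 0], "twist": [0, 0, 0]}, {"offset": [0, 0, 0], "twist": [0, 0, 0]}]' --grip 0

```text
time: 8.82
tcp_pos: [0.4339, -0.3183, 0.1868]
tool_rot: [-0.0, -0.415, 0.91, -0.0]
wrist_force: [-0.2, -0.8, -0.4]
opening: 0.0857
grasp_force: 0.0
```

Emit:
arm_command --commands '[{"offset": [0, 0, 0], "twist": [0, 0, 0]}, {"offset": [0, 0, 0], "twist": [0, 0, 0]}, {"offset": [0, 0, -25], "twist": [0, 0, 0]}, {"offset": [0, 0, -35], "twist": [0, 0, 0]}, {"offset": [0, 0, -35], "twist": [0, 0, 0]}, {"offset": [0, 0, -25], "twist": [0, 0, 0]}, {"offset": [0, 0, 0], "twist": [0, 0, 0]}, {"offset": [0, 0, 0], "twist": [0, 0, 0]}]'

```text
time: 9.48
tcp_pos: [0.4345, -0.3189, 0.3082]
tool_rot: [0.001, -0.415, 0.91, -0.001]
wrist_force: [-0.1, -0.6, 0.4]
opening: 0.0857
grasp_force: 0.0
```

```bash
python3 - <<'E'
from bench import *
from h import *
from scipy.spatial.transform import Rotation as R
o=observe();p,d=camera('wrist');q=o['tool_rot'];m=camera_model('wrist');H=m['hand_eye'];print(o['time'],o['wrist_force'],o['opening'],o['tcp_pos'])
cv2.imwrite('pics/w2.png',p[:,:,::-1])
T=R.from_quat(np.r_[q[1:],q[0]]).as_matrix()
X=np.array([.4336,-.3183,.222]);c=(T@H[:3,:3]).T@(X-T@H[:3,3]-o['tcp_pos']);uv=m['K']@c/c[2];print(uv)
u,v=uv[:2].astype(int)
D=d[v-30:v+31,u-30:u+31];mk=(p[v-30:v+31,u-30:u+31].max(2)<60)&(D>0)
ys,xs=np.nonzero(mk);z=D[mk];a=cv2.undistortPoints(np.c_[xs+u-30,ys+v-30].astype(float).reshape(-1,1,2),m['K'],m['dist_coeffs']).reshape(-1,2)
W=(np.c_[a,np.ones(len(a))]*z[:,None])@(T@H[:3,:3]).T+T@H[:3,3]+o['tcp_pos']
top=np.percentile(W[:,2],[50,80,95]);print('knob z',top,W[W[:,2]>top[1]-.004].mean(0))
E
```

```text
9.4833 [-0.11285313 -0.62195351  0.39071032] 0.08574317620460949 [ 0.43452124 -0.31887518  0.30818641]
[322.54786083 246.49143051   1.        ]
knob z [0.22037854 0.22110836 0.22176514] [ 0.43373384 -0.31986256  0.22053894]
```

View pics/w2.png

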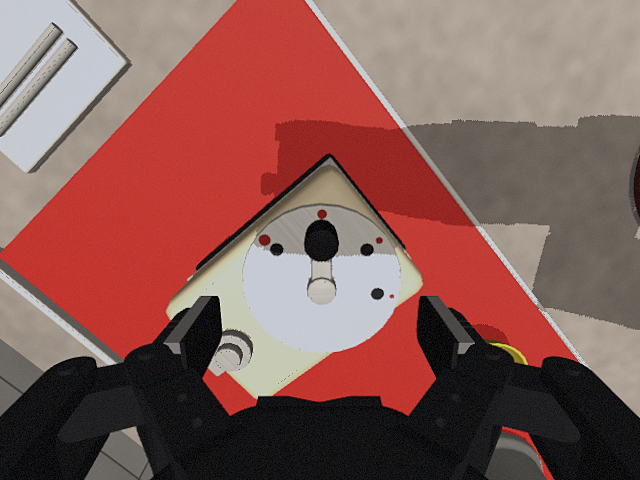

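The wrist view shows the knob at (321,240) beside the third dot. Two small-dot holes are free on its right and the largest-dot hole (276,249) on its left. The knob top is at 0.221 m, against 0.222 m when home, so the pin is fully down and the gripper is clear.

```bash
python3 -c "
from bench import *
print(finish_job())"
```

```text
the job is handed in; nothing more can be done
None
```

The mill's index pin is home in the next hole towards the larger dots (knob top measured at 0.221 m, 0.222 m expected when home); I didn't touch the dispenser, shaker or bowl, and I handed the job in at about 9.5 s.

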